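# Let the air out of the weighing flask

## Robot

A 7-joint arm with a two-finger parallel gripper is mounted at the origin on the work surface. World frame = base frame: x ahead of the robot, y to its left, z up, the work surface at z = 0. Lengths are in m, angles in rad, forces in N, time in s.
With the tool pointing down it reaches from about 0.4 to 0.875 m from the base axis. Payload 6.5 kg.
Tool frame: the origin (TCP) lies midway between the tips of the shut fingers; the grasp point (between the pads) lies bot.pinch_z behind it (bot.pinch_z is the distance from the TCP to the grasp point, in m); z points along the fingers, y is the line along which they close (so a half turn about z gives the same grasp; the last joint's range is limited). The gripper opens to 88 mm and grips with 3 to 60 N. Pads are 18 mm wide; open, the fingers measure 123 mm over their backs; the gripper's body (75 mm by 187 mm) begins 45 mm behind the grasp point.
Start: joints at [1.096, 0.536, -0.004, 1.538, 0.003, 1.067, -0.071], TCP at [0.258, -0.596, 0.239] pointing down, gripper open.
Joint ranges: [-2.7, 2.7], [-0.37, 2.16], [-1.27, 1.26], [0.24, 2.4], [-1.31, 4.45], [0.19, 1.91], [-2.76, 2.76]. Speed limits (rad/s): [2.39, 2.39, 3.14, 3.14, 3.14, 3.14, 3.14].

## Interface

Orientations are given as a rotation vector (axis times angle).
In Python, from station import sensors, eyes, workorder, look_for, mark_of, bot gives the robot as it stands.
- The arm moves only by the tool apply_moves, never from a script. Its argument "deltas" is text: rows parted by semicolons, each of 7 numbers parted by spaces: the shift along the tool's x, y, z in cm, then the turn, a rotation vector about the tool's x, y, z in rad, then the opening, from 0 (shut) to 1 (fully open). In form: x y z rx ry rz claw; .... A call has 1 to 12 rows; each row is the pose to reach, as a shift and turn from the pose commanded when the call began, along the tool's axes at that moment; what a row does not reach only later rows make up. A row lasts 1/10 s, in which the tool goes at most 50 mm and 8.59 degrees, less where a joint would pass 70% of its speed; a pose out of reach is approached as far as the arm can. A call with a gripper value outside its range is refused whole. The fingers move at their own pace and stop on an object; "newtons" is the grip in N (left out, the last holds). Time passes only in rows, so rows that repeat a pose let the fingers close. It gives the time, the measured TCP pose, the force, the opening and the grip force at its end, in the units of the state.
- sensors.sense(): the state, without advancing time (a new reading comes with each control period).
- eyes.snapshot(name): name is "scene" or "top" or "wrist"; returns the picture (420x560x3 uint8, blue, green, red); there is no depth.
- eyes.camera_info(name): a dict with "K" (3x3 intrinsics, pixels), "D" ([k1, k2, p1, p2, k3] as OpenCV has them; the pictures are not rectified), "rvec" (rotation vector, rad) and "tvec" (3), from world to camera coordinates, as OpenCV has them; the wrist camera has in their place "hand_eye" (4x4, takes a point from camera to tool coordinates, whose origin is the TCP and whose axes are the flange's). Camera axes: x right, y down, z forward; pixel columns grow to the right and rows downward; lengths in m; the calibration is good to about 2 mm. A picture is of the moment at which its call begins: read the wrist's pose just before it. camera_info takes no time and is no camera call.
- workorder.job_done(): hands the job in; it is judged then, once.
Trained networks look in the newest picture that a camera, given by its name, has taken for a name from the list of things; names that differ only in an ending like _2 or _b are one class to them, and where a whole thing is asked for, a point or a joint stands for the part that bears it (a point fixed in the world has none). Each returns a list of dicts, best first, with "p" (0 to 1); they miss things now and then, are a little off and sometimes report something else, mostly with a low value. They report only what shows in the picture. A call takes as long as a camera call.
- look_for(camera, query): "pixel" ([column, row] in pixels, amid what is visible of it).
- mark_of(camera, query): "pixel" ([column, row] in pixels: a listed point, or the origin of a listed thing).
The state is a dict: "clock": time; "joint_positions": joint angles; "joint_vel": joint speeds; "joint_torque": joint torques, N m; "ee_pos": TCP position; "eef_rot": TCP orientation; "contact_force": force on the tool from outside, world axes, zero at the start; "moment": the same for the moment, N m; "grip_width": finger opening in m; "finger_force": force on a finger pad.
Only numpy, scipy, OpenCV 4.12 (cv2) and the standard library are available. Lean on these libraries where they do the work, as an engineer would, in place of code of your own. Each camera call takes 0.05 s, during which the arm holds its last target. There are 200 camera calls.

## Task

The pumped-up air flask has been weighed and must be let down. Unscrew the little knurled brass lock nut on its valve (anticlockwise seen from above) all the way up until it stops under the head of the steel pin, then press the freed pin fully in and hold it in for about two seconds so that the air gets out, and let it spring back. Press the pin gently, only as hard as its spring needs, do not bend the valve over on its rubber seat, and leave the other things on the bench where they are.

Things in the scene. Friction and masses are not known exactly. Their poses are not given: they have to be found in the camera images.
- cradle: Grey round steel base, 124 mm wide, 10 mm high, screwed to the bench, with three posts and a guard ring; origin at the centre of its underside, z up. It holds a shiny aluminium ball flask, 100 mm wide, with a blue seam round its waist and a steel neck on which the valve stands upright. A stud carries the flask, set to a different height each time; it cannot turn or tip
- valve_place (a point): Point of the cradle on its centre line, 170 mm above the bench: top of the valve pin with the flask lowest. The real valve is not tracked: with the flask it stands up to 2.5 mm off in x and y and 0 to 15 mm higher; feel or look for it. From its top down: steel pin head 8.4 mm wide, 4 mm high; thread; brass nut; barrel 8.4 mm wide from -18 to -36 mm; rubber seat, 22 mm wide, to -48 mm
- nut_place (a point): Point of the cradle on its centre line, 158 mm above the bench: middle of the brass lock nut, screwed down, with the flask lowest; always 12 mm below the top of the pin, and off by as much as the valve (see valve_place). The nut is 14 mm wide and 8.5 mm high, with a thin dark collar 11.6 mm wide right under it. Nothing stands beside it
- nut_turn (a joint): Turn of the brass lock nut, rad: 0 = screwed down; grows anticlockwise seen from above; end stop at 3.8, under the pin's head. Starts between 0 and 0.5. It climbs by itself as it is turned, 5 mm a turn (3 mm in all). Turning takes 0.04 N m: pinch with 10 N or more. The pin can go in only as far as the nut has climbed
- pin_in (a joint): How far the valve pin is pressed in, m: 0 = out, 0.0028 = fully in, at a hard stop. Its spring needs 3.5 N to start and 9.5 N fully in (2.2 N per mm), and brings it back when let go. More than 20 N bends the pin. Single readings are too noisy to show more than the trend
- stem_x (a joint): Lean of the valve on its rubber seat about the flask's x axis, rad; 0 = upright. The seat gives like a spring (about 3 N per mm at the nut) and returns by itself; more than 0.12 (4.5 mm at the nut) harms it. The flask's yaw is not tracked
- stem_y (a joint): Lean of the valve on its rubber seat about the flask's y axis, rad; otherwise like stem_x
- rack: White plastic test-tube rack, 210 x 62 x 73 mm, with six glass tubes that stand up to 150 mm high, loose; origin at the centre of its underside, long side along its x. A bystander
- dropper: Amber glass dropper bottle with black collar and rubber bulb, 42 mm wide, 115 mm high, loose; origin at the centre of its underside. A bystander
- beaker: Small clear beaker, 66 mm wide, 85 mm high, loose; origin at the centre of its underside. A bystander
- goggles: Clear safety glasses with black side arms standing on the bench, about 145 x 140 x 50 mm, loose; origin on the bench at the middle. A bystander

How it is judged:
By the outcome, as a careful person would: the job done as asked, in the order asked, and still so for the second after the job is handed in, with the robot touching nothing.
It also fails if it takes over 69 s, if anything falls off the work surface, if the arm or the gripper's body presses on something with over 40 N, if the wrist force passes 120 N, or if a joint passes its speed limit or range.

## Working session

There is one attempt and no reset: what is moved stays moved. The work goes in short steps, Python scripts to look and compute and a tool call to move; the robot and the scene stay as the last step left them, time stands still between calls to the robot, and variables do not carry over. Pictures are saved under pics/ and viewed, at most 10 in all, crops included, and the job is handed in when it is done.

Besides the shell and the picture viewer there is one more tool, called after "Request:" as a command line: name --argument value ..., lists and objects as JSON in quotes. apply_moves: Moves the arm, as the interface text tells. Its arguments: {"type":"object","properties":{"deltas":{"type":"string"},"newtons":{"type":"number"}},"required":["deltas"]}

```bash
ls; mkdir -p pics; python3 - <<'E'
from station import sensors, eyes, look_for, mark_of, bot
import cv2,numpy as np
print(sensors.sense(), bot.pinch_z)
for c in ("scene","top"):
    im=eyes.snapshot(c); cv2.imwrite(f"pics/{c}0.png",im)
    for q in ("valve_place","nut_place","cradle"):
        print(c,q,[(r["pixel"],r["p"]) for r in mark_of(c,q)[:2]])
    print([(r["pixel"],r["p"]) for r in look_for(c,"nut_turn")[:2]],[(r["pixel"],r["p"]) for r in look_for(c,"pin_in")[:2]])
    i=eyes.camera_info(c);print(i)
print(eyes.camera_info("wrist"))
a=cv2.imread("pics/scene0.png");b=cv2.imread("pics/top0.png")
E
```

```text
pics
{'clock': 0.0, 'joint_positions': array([ 1.09578086,  0.53714764, -0.00441645,  1.53889231,  0.00266183,
        1.06726487, -0.07119286]), 'joint_vel': array([ 0.00136195, -0.00018137,  0.00022481, -0.00038352,  0.00021271,
       -0.00023824,  0.0006385 ]), 'joint_torque': array([-1.36167353e-05, -5.70973277e+01,  9.91005823e-01, -2.51598680e+01,
       -5.61605534e-02,  1.77833950e-02,  1.94472050e-04]), 'ee_pos': array([ 0.25810036, -0.59588947,  0.23784381]), 'eef_rot': array([-3.07457088e+00, -6.37512043e-01,  8.34055057e-04]), 'contact_force': array([ 0.21796684, -0.12429529, -0.12185288]), 'moment': array([-0.04209651, -0.01703069,  0.08820605]), 'finger_force': 0.0, 'grip_width': 0.08849557927805611} 0.0187
scene valve_place []
scene nut_place []
scene cradle [([311.6, 267.9], 0.57)]
[] [([313.6, 210.7], 0.41)]
{'K': array([[398.55074715,   0.        , 280.69909469],
       [  0.        , 398.55074715, 209.2901728 ],
       [  0.        ,   0.        ,   1.        ]]), 'D': array([0.02772376, 0.        , 0.        , 0.        , 0.        ]), 'rvec': array([ 0.63387196,
[... 431 characters left out ...]
': array([ 2.17539595, -2.18879417,  0.09843528]), 'tvec': array([-0.01162467,  0.5826014 ,  1.0977171 ])}
{'K': array([[308.03334766,   0.        , 271.46296496],
       [  0.        , 308.03334766, 207.20656387],
       [  0.        ,   0.        ,   1.        ]]), 'D': array([-0.06092827,  0.        ,  0.        ,  0.        ,  0.        ]), 'hand_eye': array([[ 1.04902395e-04, -9.56936495e-01, -2.90297320e-01,
         7.49379984e-02],
       [ 9.99999932e-01,  2.02613612e-04, -3.06533908e-04,
        -1.22054181e-04],
       [ 3.52151672e-04, -2.90297268e-01,  9.56936451e-01,
        -1.45490283e-01],
       [ 0.00000000e+00,  0.00000000e+00,  0.00000000e+00,
         1.00000000e+00]])}
```

```bash
cat > h.py <<'E'
import cv2,numpy as np
from scipy.spatial.transform import Rotation as R
from station import sensors,eyes,look_for,mark_of,bot
def cam(c,s=None):
    i=eyes.camera_info(c)
    if c=="wrist":
        T=np.eye(4);T[:3,:3]=R.from_rotvec(s["eef_rot"]).as_matrix();T[:3,3]=s["ee_pos"]
        W=T@i["hand_eye"]
    else:
        W=np.eye(4);W[:3,:3]=R.from_rotvec(i["rvec"]).as_matrix();W[:3,3]=i["tvec"];W=np.linalg.inv(W)
    return i["K"],i["D"],W
def ray(c,px,s=None):
    K,D,W=cam(c,s)
    p=cv2.undistortPoints(np.array([[px]],float),K,D)[0,0]
    return W[:3,3],W[:3,:3]@np.array([p[0],p[1],1])
def onz(c,px,z,s=None):
    o,d=ray(c,px,s);return o+d*(z-o[2])/d[2]
def proj(c,P,s=None):
    K,D,W=cam(c,s);V=np.linalg.inv(W)
    return cv2.projectPoints(np.atleast_2d(P).astype(float),cv2.Rodrigues(V[:3,:3])[0],V[:3,3],K,D)[0][:,0]
def tri(rays):
    A=np.zeros((3,3));b=np.zeros(3)
    for o,d in rays:
        d=d/np.linalg.norm(d);M=np.eye(3)-np.outer(d,d);A+=M;b+=M@o
    return np.linalg.solve(A,b)
E
python3 - <<'E'
from h import *
print(onz("scene",[311.6,267.9],0),onz("top",[244.7,214.4],0),onz("scene",[313.6,210.7],.17))
a=cv2.imread("pics/scene0.png");b=cv2.imread("pics/top0.png")
m=np.hstack([cv2.resize(x,(400,300)) for x in(a,b)])
P=onz("top",[244.7,214.4],0);q=proj("scene",P+[0,0,.17])[0].astype(int);t=proj("top",P+[0,0,.17])[0].astype(int)
f=lambda im,c:cv2.resize(im[max(c[1]-50,0):c[1]+50,max(c[0]-67,0):c[0]+67],(400,300),interpolation=cv2.INTER_CUBIC)
print(q,t)
cv2.imwrite("pics/m0.png",np.vstack([m,np.hstack([f(a,q),f(b,t)])]))
E
```

```text
[0.55834883 0.07392922 0.        ] [0.56552668 0.07387759 0.        ] [0.56949162 0.08212793 0.17      ]
[313 208] [239 209]
```

View pics/m0.png

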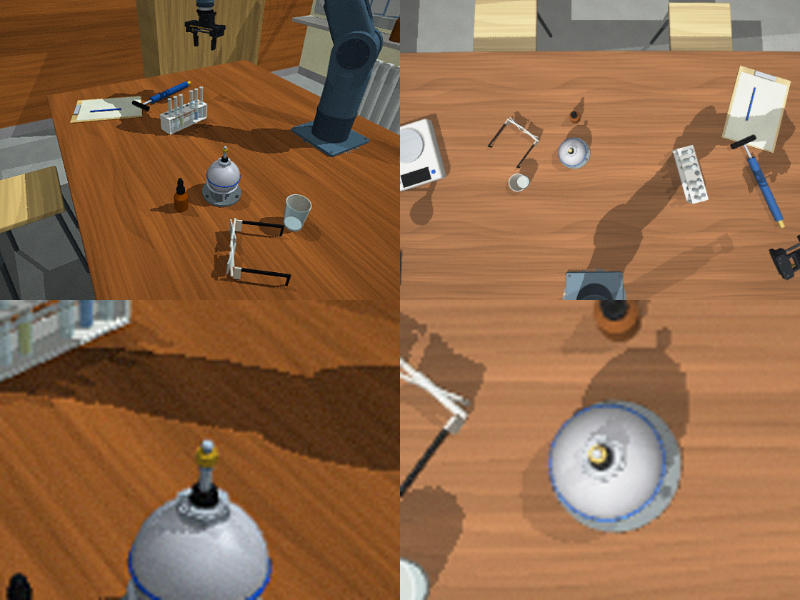

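The scene picture shows the pin top at about (315.7, 206.5); in the top picture it is at about (239.7, 211.3). The valve stands upright, with the brass nut just below the head.

```bash
python3 - <<'E'
from h import *
P=tri([ray("scene",[315.7,206.5]),ray("top",[239.7,211.3])]);print("pin",P,proj("scene",P),proj("top",P))
s=sensors.sense();T=R.from_rotvec(s["eef_rot"]).as_matrix();print(T)
tgt=np.array([P[0],P[1],.26])
print(T.T@(tgt-s["ee_pos"])*100)
E
```

```text
pin [0.56073366 0.0741563  0.17255685] [[315.23122109 206.45899043]] [[239.4704863  211.62386524]]
[[ 9.17575448e-01  3.97561689e-01 -2.98978002e-05]
 [ 3.97561690e-01 -9.17575448e-01  2.45276088e-05]
 [-1.76822498e-05 -3.43921516e-05 -9.99999999e-01]]
[ 54.40048675 -49.50941925  -2.12876666]
```

Request:
apply_moves --deltas "3.5 -3.2 -2.1 0 0 0 1; 7 -6.4 -3 0 0 0 1; 10.5 -9.6 -3 0 0 0 1; 14 -12.8 -3 0 0 0 1; 17.5 -16 -3 0 0 0 1; 21 -19.2 -3 0 0 0 1; 24.5 -22.4 -3 0 0 0 1; 28 -25.6 -3 0 0 0 1; 31.5 -28.8 -3 0 0 0 1; 35 -32 -3 0 0 0 1; 38.5 -35.2 -3 0 0 0 1; 42 -38.4 -3 0 0 0 1"

```text
clock: 1.8
ee_pos: [0.4917, -0.0754, 0.2691]
eef_rot: [3.076, 0.637, 0.001]
contact_force: [0.4, -1.1, 0.9]
grip_width: 0.088
finger_force: 0.0
```

Request:
apply_moves --deltas "3.5 -3.2 0 0 0 0 1; 7 -6.4 0 0 0 0 1; 10.5 -9.6 0 0 0 0 1; 12.4 -11.1 0 0 0 0 1; 12.4 -11.1 0 0 0 0 1; 12.4 -11.1 0 0 0 0 1"

```text
clock: 2.4
ee_pos: [0.5606, 0.0737, 0.2685]
eef_rot: [3.076, 0.638, -0.001]
contact_force: [-1.1, -0.3, -0.4]
grip_width: 0.0877
finger_force: 0.0
```

```bash
python3 - <<'E'
from h import *
s=sensors.sense();print(s["ee_pos"],s["eef_rot"],s["joint_positions"],s["contact_force"],s["clock"])
im=eyes.snapshot("wrist");cv2.imwrite("pics/w1.png",im)
print(proj("wrist",[[.5607,.0742,.1726]],s))
for q in("valve_place","nut_place"):print(mark_of("wrist",q)[:2])
E
```

```text
[0.5605522  0.07369573 0.2684815 ] [ 3.07559119e+00  6.38348399e-01 -1.11699871e-03] [ 0.06164275  0.38519161 -0.35169152  1.71928576  0.14905231  1.06409989
 -1.50049228] [-1.0522747  -0.32688493 -0.36187653] 2.4
[[271.17782004 208.72688751]]
[]
[]
```

View pics/w1.png

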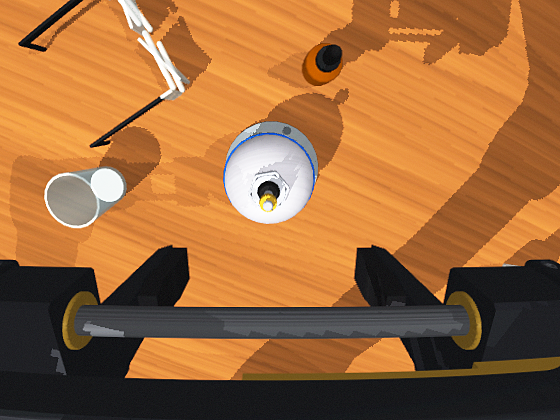

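The wrist picture shows the pin head at about (267, 206), a few pixels off the prediction (271, 209). I'll go down closer and centre there.

```bash
python3 - <<'E'
from h import *
im=cv2.imread("pics/w1.png")[165:240,220:320];a=cv2.imread("pics/scene0.png")[185:245,276:356]
b=cv2.imread("pics/top0.png")[182:242,200:280]
z=lambda x,k:cv2.resize(x,(400,300),interpolation=cv2.INTER_NEAREST)
cv2.imwrite("pics/c1.png",np.hstack([z(im,4),z(a,5)]))
E
```

```text
(no output)
```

View pics/c1.png

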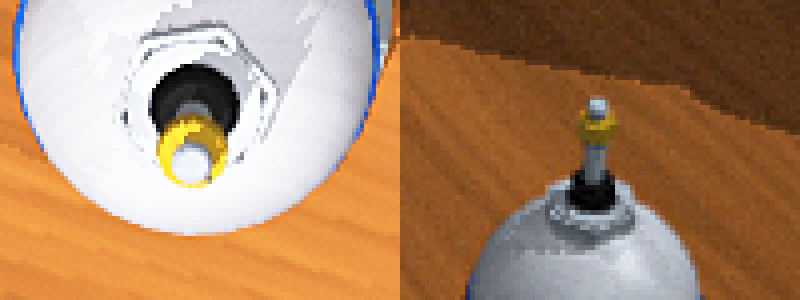

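The crops show the pin head's top at wrist pixel (267.5, 205.7) and at scene pixel (315.6, 205.4).

```bash
python3 - <<'E'
from h import *
s=sensors.sense()
rs=[ray("scene",[315.6,205.4]),ray("top",[239.7,211.3]),ray("wrist",[267.5,205.7],s)]
for idx in ([0,1],[0,2],[1,2],[0,1,2]):print(idx,tri([rs[i] for i in idx]))
T=R.from_rotvec(s["eef_rot"]).as_matrix();P=tri([rs[0],rs[2]])
print(T.T@(P-s["ee_pos"])*100)
E
```

```text
[0, 1] [0.56070933 0.07383325 0.17505142]
[0, 2] [0.56263713 0.07700542 0.17746527]
[1, 2] [0.5612648  0.07489463 0.16886211]
[0, 1, 2] [0.56145076 0.07498642 0.17516142]
[ 0.40202055 -0.37789753  9.12245095]
```

Request:
apply_moves --deltas "0.2 -0.2 3 0 0 0 0.6; 0.2 -0.2 6.5 0 0 0 0.4; 0.2 -0.2 6.5 0 0 0 0.4; 0.2 -0.2 6.5 0 0 0 0.4; 0.2 -0.2 6.5 0 0 0 0.4"

```text
clock: 3.05
ee_pos: [0.5629, 0.0763, 0.2056]
eef_rot: [3.076, 0.636, 0.004]
contact_force: [0.3, 0.7, 1.8]
grip_width: 0.0502
finger_force: 0.0
```

```bash
python3 - <<'E'
from h import *
s=sensors.sense();print(s["ee_pos"],s["eef_rot"],s["contact_force"],s["grip_width"])
im=eyes.snapshot("wrist");cv2.imwrite("pics/w2.png",im)
im2=eyes.snapshot("scene");cv2.imwrite("pics/s2.png",im2)
cv2.imwrite("pics/c2.png",np.hstack([im[120:300,170:370],cv2.resize(im2[170:230,270:350],None,fx=3,fy=3,interpolation=0)]).repeat(2,0).repeat(2,1)[:, :800])
for z in(.165,.175,.185):print(proj("wrist",[[.5612,.0749,z]],s))
E
```

```text
[0.56290117 0.07632821 0.20557976] [3.07620282 0.63622051 0.00424105] [0.27747032 0.70206957 1.77265579] 0.05017538257136815
[[272.66396284 237.66336606]]
[[272.73151434 243.82372798]]
[[272.80608365 250.62860396]]
```

View pics/c2.png

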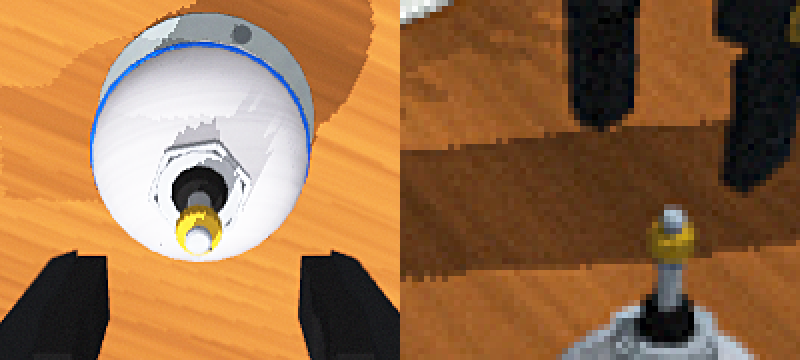

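The pin head's top is at wrist pixel (269.5, 240). The finger midline is at column 272.3, so the valve sits about 1.5 mm towards tool -y.

```bash
python3 - <<'E'
from h import *
s=sensors.sense()
s1=dict(ee_pos=np.array([0.5605522,0.07369573,0.2684815]),eef_rot=np.array([3.07559119,6.38348399e-01,-1.117e-3]))
s2=dict(ee_pos=np.array([0.56290117,0.07632821,0.20557976]),eef_rot=np.array([3.07620282,0.63622051,0.00424105]))
r1=ray("wrist",[267.5,205.7],s1);r2=ray("wrist",[269.5,240],s2);sc=ray("scene",[270+272/6+.1,170+212/6])
print([270+272/6,170+212/6])
for rs in ([r1,r2],[r2,sc],[r1,r2,sc],[r1,r2,sc,ray("top",[239.7,211.3])]):
    P=tri(rs);print(P,R.from_rotvec(s["eef_rot"]).as_matrix().T@(P-s["ee_pos"])*100)
E
```

```text
[315.3333333333333, 205.33333333333334]
[0.56275786 0.07803984 0.17531239] [ 0.03927425 -0.13478881  3.01736748]
[0.56391697 0.07851801 0.17896988] [ 0.16565518 -0.13234709  2.65196884]
[0.56383665 0.07857155 0.17898763] [ 0.16041396 -0.14044866  2.65017257]
[0.56201093 0.07625335 0.17535621] [-1.00201290e-01 -4.80935795e-04  3.01271135e+00]
```

Request:
apply_moves --deltas "0.08 -0.14 0 0 0 0 0.4; 0.08 -0.14 3 0 0 0 0.4; 0.08 -0.14 5 0 0 0 0.4; 0.08 -0.14 5.75 0 0 0 0.4; 0.08 -0.14 5.75 0 0 0 0.4; 0.08 -0.14 5.75 0 0 0 0.4"

```text
clock: 3.75
ee_pos: [0.5627, 0.0785, 0.1472]
eef_rot: [-3.076, -0.638, -0.002]
contact_force: [0.2, 0.4, 0.8]
grip_width: 0.0357
finger_force: 0.0
```

```bash
python3 - <<'E'
from h import *
s=sensors.sense();print(s["ee_pos"],s["eef_rot"],s["joint_positions"],s["contact_force"],s["grip_width"])
im=eyes.snapshot("wrist");im2=eyes.snapshot("scene")
cv2.imwrite("pics/c3.png",np.hstack([im[180:360,170:370],cv2.resize(im2[170:230,270:350],None,fx=3,fy=3,interpolation=0)]).repeat(2,0).repeat(2,1)[:, :800])
for z in(.165,.175,.185):print(proj("wrist",[[.5634,.078,z]],s))
E
```

```text
[0.5626888  0.07852259 0.14718691] [-3.07613979e+00 -6.37807709e-01 -2.23692143e-03] [ 0.02486058  0.53583375 -0.32056459  1.81884361  0.2218025   0.8205138
 -1.5674714 ] [0.21625886 0.3672163  0.80286685] 0.035656224586034756
[[273.43927532 280.20509518]]
[[273.57564486 291.9175283 ]]
[[273.73203159 305.37136729]]
```

View pics/c3.png

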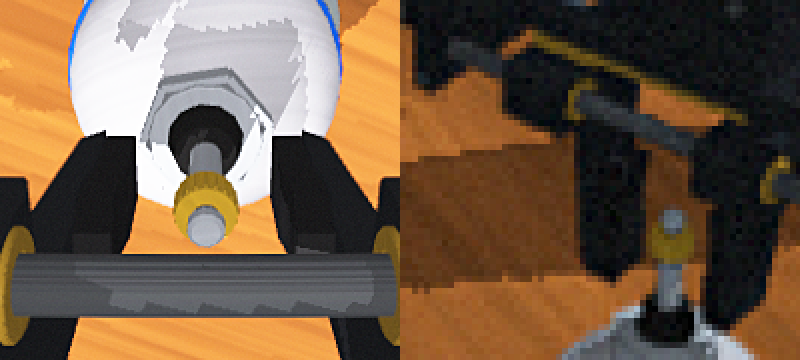

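The pin top is at wrist pixel (273.5, 293), between fingers centred at column 272, so the nut is between the pads.

```bash
python3 - <<'E'
from h import *
V=[([267.5,205.7],[0.5605522,0.07369573,0.2684815],[3.07559119,.638348399,-1.117e-3]),([269.5,240],[0.56290117,0.07632821,0.20557976],[3.07620282,0.63622051,0.00424105]),([273.5,293],[0.5626888,0.07852259,0.14718691],[-3.07613979,-.637807709,-.00223692])]
rs=[ray("wrist",p,dict(ee_pos=np.array(e),eef_rot=np.array(r))) for p,e,r in V]
s=sensors.sense();M=R.from_rotvec(s["eef_rot"]).as_matrix().T
for q in (rs,rs[1:],[rs[0],rs[2]],rs+[ray("scene",[315.4,205.4])]):
    P=tri(q);print(P,M@(P-s["ee_pos"])*100)
E
```

```text
[0.56259937 0.07788025 0.17468442] [-0.04133054  0.04738919 -2.72750961]
[0.56250628 0.07764459 0.17434637] [-0.05930517  0.06529832 -2.69373181]
[0.56259433 0.07797568 0.17471517] [-0.03799371  0.03843331 -2.73058293]
[0.56395896 0.07851135 0.17846701] [ 0.10925238  0.0436925  -3.10547642]
```

Request:
apply_moves --deltas "0 0.03 0 0 0 0 0; 0 0.03 0 0 0 0 0; 0 0.03 0 0 0 0 0; 0 0.03 0 0 0 0 0; 0 0.03 0 0 0 0 0" --newtons 15

```text
clock: 4.35
ee_pos: [0.5623, 0.0779, 0.1464]
eef_rot: [3.076, 0.638, 0.001]
contact_force: [0.4, -0.6, 1.4]
grip_width: 0.0123
finger_force: 14.7
```

```bash
python3 - <<'E'
from h import *
im=eyes.snapshot("wrist");a=sensors.sense()["grip_width"]
im2=eyes.snapshot("scene");s=sensors.sense();print(a,s["grip_width"],s["contact_force"],s["finger_force"],s["moment"],s["ee_pos"],s.keys())
cv2.imwrite("pics/c4.png",np.hstack([im[200:335,195:345].repeat(3,0).repeat(3,1)[:400,:400],cv2.resize(im2[170:230,270:350],(533,400),interpolation=0)[:,100:500]]))
E
```

```text
0.012032033059411546 0.01181380504211962 [ 0.02694297 -1.10264033  0.59662847] 14.746127219841583 [-0.14326    -0.08053903 -0.02364783] [0.56225987 0.0778722  0.14630963] dict_keys(['clock', 'joint_positions', 'joint_vel', 'joint_torque', 'ee_pos', 'eef_rot', 'contact_force', 'moment', 'finger_force', 'grip_width'])
```

View pics/c4.png

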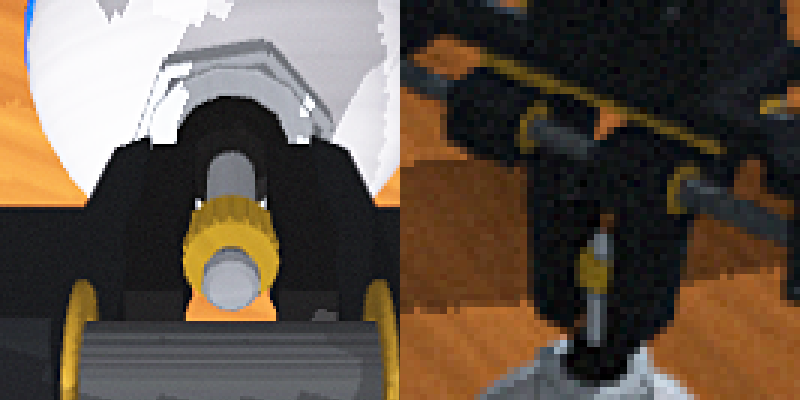

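The nut is sitting on top of the pads. They have closed on the 11.6 mm collar under it (width reads 11.8 mm), so I must open, go up and grip again.

Request:
apply_moves --deltas "0 0 0 0 0 0 0.3; 0 0 0 0 0 0 0.3; 0 0 0 0 0 0 0.3; 0 0 -0.7 0 0 0 0.3; 0 0 -0.7 0 0 0 0; 0 0 -0.7 0 0 0 0; 0 0 -0.7 0 0 0 0; 0 0 -0.7 0 0 0 0; 0 0 -0.7 0 0 0 0" --newtons 15

```text
clock: 5.35
ee_pos: [0.5623, 0.0779, 0.1533]
eef_rot: [3.076, 0.638, 0.001]
contact_force: [1.0, -0.7, 0.7]
grip_width: 0.0133
finger_force: 15.0
```

```bash
python3 - <<'E'
from h import *
im=eyes.snapshot("wrist");w=[sensors.sense()["grip_width"]]
for i in range(3): eyes.snapshot("wrist");w.append(sensors.sense()["grip_width"])
im2=eyes.snapshot("scene");print(w,sensors.sense()["contact_force"])
cv2.imwrite("pics/c5.png",np.hstack([im[200:335,195:345].repeat(3,0).repeat(3,1)[:400,:400],cv2.resize(im2[170:230,270:350],(533,400),interpolation=0)[:,100:500]]))
E
```

```text
[0.013267612695924415, 0.01306510845609852, 0.013363594500954104, 0.012829375907300591] [1.13951038 0.03848202 0.88646879]
```

View pics/c5.png

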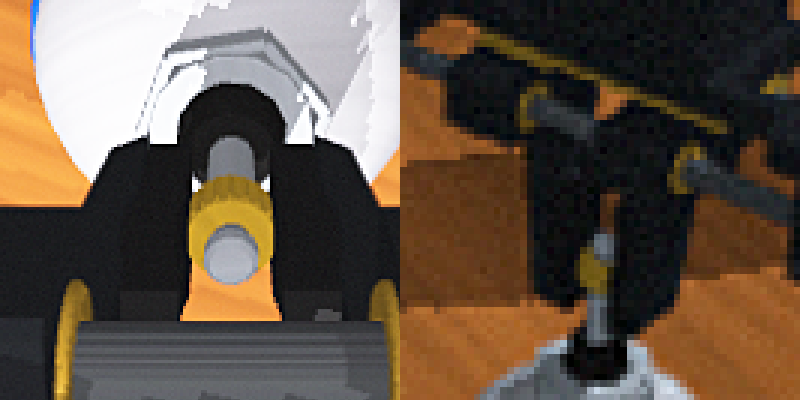

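Now the nut fills the gap between the pads, at about 13.2 mm. I'll make a trial turn and read the joint 7 torque.

```bash
python3 -c "
from h import *
s=sensors.sense();print(s['joint_torque'],s['moment'],s['joint_positions'])"
```

```text
[-2.77293753e-01 -5.07953417e+01 -3.70924875e+00 -2.00959361e+01
 -1.75666739e-01  1.45813306e-01 -1.34476035e-03] [-0.03013131 -0.20465409  0.04900271] [ 0.0276642   0.52723225 -0.32292872  1.81551187  0.21751691  0.83336676
 -1.56336369]
```

Request:
apply_moves --deltas "0 0 -0.008 0 0 -0.1 0; 0 0 -0.016 0 0 -0.2 0; 0 0 -0.024 0 0 -0.3 0; 0 0 -0.032 0 0 -0.4 0" --newtons 20

```text
clock: 6.0
ee_pos: [0.5624, 0.0777, 0.1536]
eef_rot: [2.885, 1.241, 0.001]
contact_force: [1.6, -1.4, 0.4]
grip_width: 0.0129
finger_force: 20.0
```

```bash
python3 -c "
from h import *
for i in range(3):
  s=sensors.sense();print(s['joint_torque'],s['moment'],s['joint_positions'],s['grip_width'],s['contact_force']);eyes.snapshot('wrist')"
```

```text
[ -1.80660456 -50.91151714  -4.88258287 -19.70030487  -0.58152566
   0.18950213  -1.10900704] [-0.25946774 -0.34133613 -0.03694877] [ 0.09912221  0.54141253 -0.41872582  1.8107277   0.28367368  0.84824731
 -1.21376924] 0.012874256722772513 [ 1.59605405 -1.37087732  0.35441676]
[ -0.56223052 -50.81890225  -5.38577154 -19.7158742   -0.37261494
   0.26041126  -0.33269604] [-0.25595452 -0.40604052  0.0323508 ] [ 0.10001637  0.54162749 -0.41979736  1.81067477  0.28433979  0.84843065
 -1.2096069 ] 0.013001218600360265 [ 0.92571511 -0.20543464  1.11338351]
[ -0.42061256 -50.50204754  -5.73571444 -19.66161311  -0.2404473
   0.30758109   0.92005039] [-0.22708777 -0.32678241 -0.02363541] [ 0.09926104  0.54146366 -0.41868271  1.81077664  0.28317376  0.84815349
 -1.21656256] 0.013311181728005349 [ 1.66447417 -0.79636833  0.87898691]
```

Request:
apply_moves --deltas "0 0 -0.01 0 0 -0.14 0; 0 0 -0.02 0 0 -0.28 0; 0 0 -0.03 0 0 -0.42 0; 0 0 -0.045 0 0 -0.56 0; 0 0 -0.056 0 0 -0.7 0; 0 0 -0.067 0 0 -0.84 0; 0 0 -0.078 0 0 -0.98 0; 0 0 -0.09 0 0 -1.12 0; 0 0 -0.1 0 0 -1.26 0; 0 0 -0.11 0 0 -1.4 0; 0 0 -0.11 0 0 -1.4 0" --newtons 16

```text
clock: 7.25
ee_pos: [0.563, 0.078, 0.1548]
eef_rot: [1.414, 2.804, 0.002]
contact_force: [4.3, -0.1, 0.3]
grip_width: 0.0129
finger_force: 16.0
```

```bash
python3 - <<'E'
from h import *
s=sensors.sense();print(s['moment'],s['joint_positions'],s['grip_width'],s['contact_force'],s["ee_pos"])
im=eyes.snapshot("wrist");im2=eyes.snapshot("scene")
cv2.imwrite("pics/c6.png",np.hstack([im[200:335,195:345].repeat(3,0).repeat(3,1)[:400,:400],cv2.resize(im2[170:230,270:350],(533,400),interpolation=0)[:,100:500]]))
E
```

```text
[-0.06251604 -0.96098093 -0.00714131] [ 0.32953864  0.62312822 -0.74566511  1.79580472  0.51753832  0.92674231
 -0.00607041] 0.012906068549903624 [ 4.25243228 -0.12668629  0.33859276] [0.56301283 0.07800272 0.15479284]
```

View pics/c6.png

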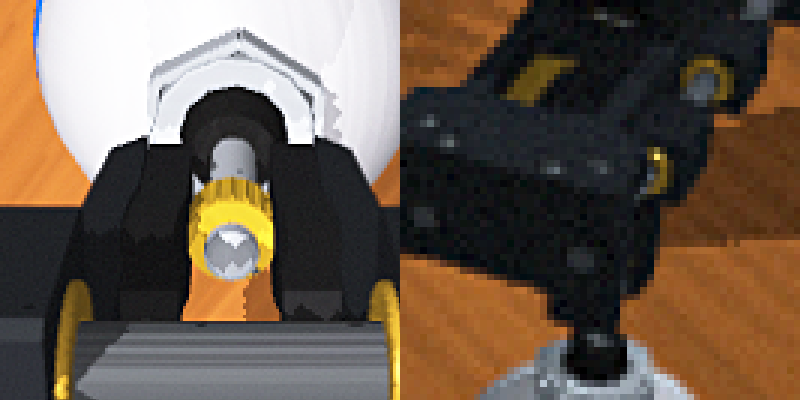

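The nut has climbed: it now reaches almost level with the head in the wrist crop. The lean is only about 1.4 mm, caused by a slight off-centre grip, which I'll correct during the rest of the turn.

Request:
apply_moves --deltas "-0.03 0.06 -0.01 0 0 -0.14 0; -0.05 0.12 -0.02 0 0 -0.28 0; -0.05 0.13 -0.03 0 0 -0.42 0; -0.05 0.14 -0.045 0 0 -0.56 0; -0.04 0.15 -0.056 0 0 -0.7 0; -0.03 0.15 -0.067 0 0 -0.84 0; -0.02 0.16 -0.078 0 0 -0.98 0; -0.01 0.16 -0.09 0 0 -1.12 0; 0 0.16 -0.1 0 0 -1.26 0; 0.01 0.16 -0.11 0 0 -1.4 0; 0.01 0.16 -0.11 0 0 -1.4 0"

```text
clock: 8.45
ee_pos: [0.5633, 0.079, 0.1554]
eef_rot: [0.724, -3.057, -0.0]
contact_force: [2.9, -1.1, 0.4]
grip_width: 0.0134
finger_force: 16.0
```

```bash
python3 - <<'E'
from h import *
for i in range(3):
    s=sensors.sense();print(s['moment'],s['joint_positions'][6],s['grip_width'],s['contact_force'],s["ee_pos"],s["joint_torque"][6]);eyes.snapshot("top")
E
```

```text
[-0.06323628 -0.80906711  0.00744437] 1.2141420351208612 0.013379181892136148 [ 2.93266042 -1.13120421  0.3785329 ] [0.56326432 0.07896406 0.15543369] 1.2867515534162521
[-0.1200483  -0.85317994  0.04686477] 1.211128797236179 0.01296685079838652 [ 3.74402143 -1.48655497  0.80150401] [0.56329163 0.07892641 0.15548974] 0.49096114933490753
[-0.05421167 -0.74645233  0.02572717] 1.211086207002796 0.013325538580692204 [ 3.04588188 -1.55680788  0.24987422] [0.56332293 0.078944   0.1555914 ] 0.11105009587481618
```

Request:
apply_moves --deltas "-0.05 -0.03 -0.01 0 0 -0.1 0; -0.05 -0.03 -0.02 0 0 -0.2 0; -0.05 -0.03 -0.03 0 0 -0.3 0; -0.05 -0.03 -0.03 0 0 -0.4 0; -0.05 -0.03 -0.03 0 0 -0.5 0; -0.05 -0.03 -0.03 0 0 -0.6 0; -0.05 -0.03 -0.03 0 0 -0.7 0; -0.05 -0.03 -0.03 0 0 -0.8 0; -0.05 -0.03 -0.03 0 0 -0.8 0"

```text
clock: 9.5
ee_pos: [0.5629, 0.0782, 0.1554]
eef_rot: [1.855, -2.531, 0.0]
contact_force: [0.0, -1.8, 0.4]
grip_width: 0.0133
finger_force: 16.0
```

```bash
python3 - <<'E'
from h import *
for i in range(5):
    s=sensors.sense();print(s['moment'],s['joint_positions'][6],s['grip_width'],s['contact_force'],s["ee_pos"],s["joint_torque"][6]);im=eyes.snapshot("wrist")
cv2.imwrite("pics/c7.png",im[200:335,195:345].repeat(4,0).repeat(4,1))
E
```

```text
[-0.38076032 -0.13649364 -0.04296948] 1.93569282611319 0.013287838778964155 [ 0.04996818 -1.84939933  0.44533085] [0.56290926 0.07824496 0.1554042 ] 1.019805483520031
[-0.40261078 -0.04891554  0.01554398] 1.9334988292645399 0.013354281884474661 [-0.55278136 -3.09377596 -0.50504054] [0.56300641 0.0783292  0.15549272] 0.4206826910376549
[-0.5004088   0.01008384 -0.11669229] 1.9335011269953783 0.013107662966477801 [-1.18028156 -2.69307952 -0.42708543] [0.56307814 0.07843744 0.15559308] 0.13506285846233368
[-0.51692054  0.02145126 -0.11136959] 1.9341853756859766 0.013066343933854703 [-0.48873136 -2.7964058   1.55393641] [0.56318922 0.07847964 0.15568595] 0.041558233788236976
[-0.47849011  0.12387673 -0.0922172 ] 1.9349094168585779 0.013501181289913226 [-0.49915731 -2.80144977  1.30750236] [0.56322935 0.07853579 0.15573567] 0.019041082123294473
```

View pics/c7.png

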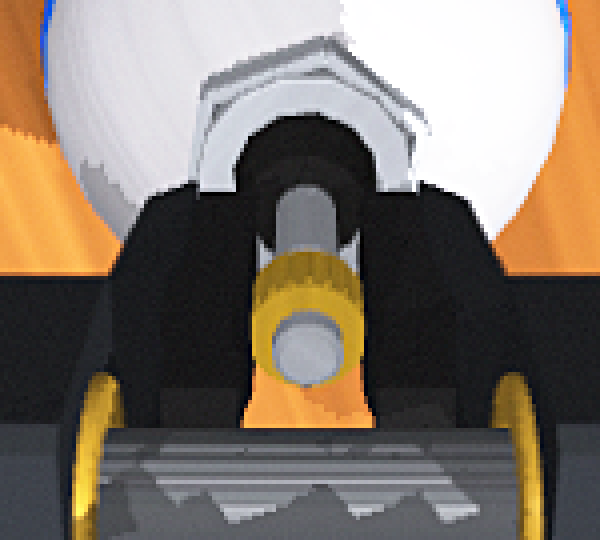

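Request:
apply_moves --deltas "0 0 0 0 0 -0.1 0; 0 0 0 0 0 -0.2 0; 0 0 0 0 0 -0.3 0; 0 0 0 0 0 -0.3 0; 0 0 0 0 0 -0.3 0"

```text
clock: 10.25
ee_pos: [0.5637, 0.0794, 0.156]
eef_rot: [-2.214, 2.229, 0.001]
contact_force: [0.2, -1.5, 0.2]
grip_width: 0.0132
finger_force: 16.0
```

```bash
python3 - <<'E'
from h import *
for i in range(6):
    s=sensors.sense();print(s['moment'],s['joint_positions'][6],s['contact_force'],s["ee_pos"]);im=eyes.snapshot("scene")
E
```

```text
[-0.08635834  0.0377532  -0.08566868] 2.2199716102725513 [ 0.19370427 -1.51070532  0.16438426] [0.56368814 0.07941174 0.15604988]
[-0.06829859  0.09875619 -0.0607144 ] 2.2204349811329687 [-0.05730252 -0.40239938  0.177408  ] [0.56373299 0.0793229  0.15605885]
[-0.01861961  0.13227693 -0.14300002] 2.2210213836392896 [0.10910625 0.0508174  0.10498673] [0.56374484 0.07929567 0.15605351]
[-0.01441924  0.0921101  -0.07703186] 2.221509115280643 [-0.54539888 -1.02697923  0.32999904] [0.56377714 0.07927007 0.15606613]
[ 0.03092344  0.10826944 -0.16536534] 2.2219477814102113 [-0.7258899  -0.72844831  0.01160323] [0.56375923 0.07923644 0.15607863]
[ 0.01882312  0.10963693 -0.14950724] 2.2222830170614856 [ 0.18630184 -1.38464991  0.72446277] [0.56376628 0.07920093 0.15605283]
```

Request:
apply_moves --deltas "0 0 0 0 0 0 0.3; 0 0 0 0 0 0 0.3; 0 0 0 0 0 0 0.3; 0 0 -2 0 0 0 0.3; 0 0 -4 0 0 0 0.3; 0.1 0 -5 0 0 0 0; 0.1 0 -5 0 0 0 0; 0.1 0 -5 0 0 0 0; 0.1 0 -5 0 0 0 0; 0.1 0 -5 0 0 0 0"

```text
clock: 11.55
ee_pos: [0.5635, 0.0778, 0.2051]
eef_rot: [2.217, -2.225, -0.001]
contact_force: [0.2, 0.0, 0.4]
grip_width: 0.0008
finger_force: 0.0
```

```bash
python3 - <<'E'
from h import *
s=sensors.sense();im=eyes.snapshot("wrist")
f=[]
for i in range(4):
    im2=eyes.snapshot("scene");f.append(sensors.sense()["contact_force"])
print(s["ee_pos"],s["eef_rot"],s["grip_width"],np.mean(f,0),np.std(f,0))
for z in(.175,.18,.185):print(proj("wrist",[[.5635,.0783,z],[*s["ee_pos"][:2],z]],s))
cv2.imwrite("pics/c8.png",np.hstack([im[170:305,195:345].repeat(3,0).repeat(3,1)[:400,:400],cv2.resize(im2[170:230,270:350],(533,400),interpolation=0)[:,100:500]]))
E
```

```text
[0.56350454 0.07780316 0.20514553] [ 2.21684656e+00 -2.22466037e+00 -1.45876437e-03] 0.0007979667160980364 [-0.17630212 -0.29607914 -0.34971149] [0.19274684 0.26859288 0.17613485]
[[271.19923138 241.41467992]
 [271.18890562 240.67072877]]
[[271.20673539 244.70537767]
 [271.19614943 243.94509513]]
[[271.21463883 248.16895908]
 [271.20377943 247.39166901]]
```

View pics/c8.png

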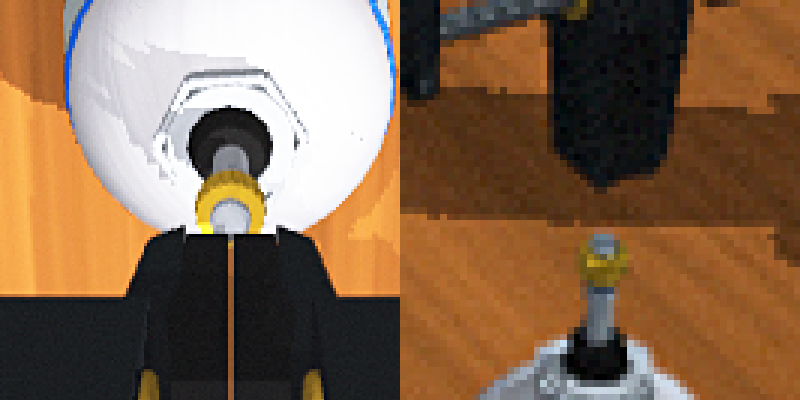

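The nut now sits right under the pin head, and the shut fingertips are in line above the pin (head at wrist pixel (272, 241)). I'll go down in small steps and watch the force.

Request:
apply_moves --deltas "0 0 1 0 0 0 0; 0 0 1.7 0 0 0 0; 0 0 1.8 0 0 0 0; 0 0 1.8 0 0 0 0"

```text
clock: 12.2
ee_pos: [0.5636, 0.078, 0.1875]
eef_rot: [2.217, -2.225, -0.001]
contact_force: [-0.4, -0.7, -0.4]
grip_width: 0.0005
finger_force: 0.0
```

Request:
apply_moves --deltas "0 0 0.1 0 0 0 0; 0 0 0.2 0 0 0 0; 0 0 0.2 0 0 0 0; 0 0 0.2 0 0 0 0"

```text
clock: 12.6
ee_pos: [0.564, 0.078, 0.1861]
eef_rot: [-2.217, 2.225, -0.0]
contact_force: [-0.2, 0.6, -0.1]
grip_width: 0.0003
finger_force: 0.0
```

Request:
apply_moves --deltas "0 0 0.1 0 0 0 0; 0 0 0.2 0 0 0 0; 0 0 0.2 0 0 0 0; 0 0 0.2 0 0 0 0"

```text
clock: 13.0
ee_pos: [0.5639, 0.078, 0.184]
eef_rot: [2.217, -2.225, -0.0]
contact_force: [-0.2, -0.5, 0.5]
grip_width: 0.0006
finger_force: 0.0
```

Request:
apply_moves --deltas "0 0 0.1 0 0 0 0; 0 0 0.15 0 0 0 0; 0 0 0.15 0 0 0 0; 0 0 0.15 0 0 0 0"

```text
clock: 13.4
ee_pos: [0.5639, 0.078, 0.1825]
eef_rot: [2.217, -2.225, -0.0]
contact_force: [-1.1, 0.3, -0.2]
grip_width: 0.0004
finger_force: 0.0
```

Request:
apply_moves --deltas "0 0 0.1 0 0 0 0; 0 0 0.15 0 0 0 0; 0 0 0.15 0 0 0 0; 0 0 0.15 0 0 0 0"

```text
clock: 13.8
ee_pos: [0.5639, 0.078, 0.181]
eef_rot: [2.218, -2.225, -0.0]
contact_force: [0.6, -0.2, 0.0]
grip_width: 0.0003
finger_force: 0.0
```

Request:
apply_moves --deltas "0 0 0.1 0 0 0 0; 0 0 0.15 0 0 0 0; 0 0 0.15 0 0 0 0; 0 0 0.15 0 0 0 0"

```text
clock: 14.2
ee_pos: [0.564, 0.0781, 0.1798]
eef_rot: [-2.217, 2.225, -0.0]
contact_force: [0.3, -0.1, 2.1]
grip_width: 0.0003
finger_force: 1.2
```

Request:
apply_moves --deltas "0 0 0.05 0 0 0 0; 0 0 0.1 0 0 0 0; 0 0 0.1 0 0 0 0; 0 0 0.1 0 0 0 0"

```text
clock: 14.6
ee_pos: [0.5641, 0.0781, 0.1788]
eef_rot: [-2.217, 2.225, -0.0]
contact_force: [0.3, 0.0, 4.2]
grip_width: 0.0006
finger_force: 2.5
```

Request:
apply_moves --deltas "0 0 0.05 0 0 0 0; 0 0 0.1 0 0 0 0; 0 0 0.1 0 0 0 0; 0 0 0.1 0 0 0 0"

```text
clock: 15.0
ee_pos: [0.5642, 0.0782, 0.1779]
eef_rot: [-2.217, 2.225, -0.0]
contact_force: [-0.1, -0.4, 5.9]
grip_width: 0.0004
finger_force: 3.3
```

Request:
apply_moves --deltas "0 0 0.05 0 0 0 0; 0 0 0.1 0 0 0 0; 0 0 0.1 0 0 0 0; 0 0 0.1 0 0 0 0"

```text
clock: 15.4
ee_pos: [0.5643, 0.0783, 0.1772]
eef_rot: [-2.217, 2.225, -0.001]
contact_force: [-0.7, -0.5, 7.1]
grip_width: 0.0003
finger_force: 4.0
```

Request:
apply_moves --deltas "0 0 0.05 0 0 0 0; 0 0 0.1 0 0 0 0; 0 0 0.1 0 0 0 0; 0 0 0.1 0 0 0 0"

```text
clock: 15.8
ee_pos: [0.5645, 0.0785, 0.1766]
eef_rot: [-2.217, 2.224, -0.001]
contact_force: [-1.2, -1.0, 10.9]
grip_width: 0.001
finger_force: 5.3
```

Request:
apply_moves --deltas "0 0 0.03 0 0 0 0; 0 0 0.03 0 0 0 0; 0 0 0.03 0 0 0 0"

```text
clock: 16.1
ee_pos: [0.5647, 0.0785, 0.1766]
eef_rot: [-2.216, 2.224, -0.002]
contact_force: [-1.1, -0.6, 13.0]
grip_width: 0.0004
finger_force: 6.0
```

```bash
python3 - <<'E'
from h import *
for i in range(6):
    s=sensors.sense();print(s['clock'],s['contact_force'],s["ee_pos"],s["finger_force"]);im=eyes.snapshot("scene")
E
```

```text
16.1 [-1.06441762 -0.6277397  13.00041567] [0.56470779 0.07851233 0.17657089] 6.015747562050819
16.15 [-1.22715004 -0.55915752 11.84641792] [0.56468576 0.07852907 0.17655634] 6.013735458254814
16.2 [-0.58893424 -0.51886351 11.2194616 ] [0.56466829 0.07850571 0.1765362 ] 6.013588830828667
16.25 [-1.85500538 -0.93482011 11.77044731] [0.5647106  0.07854325 0.17655975] 6.013166159391403
16.3 [-1.36139219 -1.42002468 12.17744515] [0.56470299 0.0785304  0.17656529] 6.0128480941057205
16.35 [ 0.07844092 -0.79585917 13.01348335] [0.56468907 0.07852804 0.17658066] 6.012061983346939
```

The force is about 12 N and the height no longer changes, so the pin is at its hard stop. I'll hold there, then let go.

Request:
apply_moves --deltas "0 0 0 0 0 0 0; 0 0 0 0 0 0 0; 0 0 0 0 0 0 0; 0 0 0 0 0 0 0; 0 0 0 0 0 0 0; 0 0 0 0 0 0 0; 0 0 0 0 0 0 0; 0 0 0 0 0 0 0; 0 0 0 0 0 0 0; 0 0 0 0 0 0 0; 0 0 0 0 0 0 0; 0 0 0 0 0 0 0"

```text
clock: 17.6
ee_pos: [0.5647, 0.0785, 0.1765]
eef_rot: [-2.216, 2.224, -0.002]
contact_force: [-1.1, -1.0, 11.9]
grip_width: 0.0
finger_force: 6.0
```

Request:
apply_moves --deltas "0 0 0 0 0 0 0; 0 0 0 0 0 0 0; 0 0 0 0 0 0 0; 0 0 0 0 0 0 0; 0 0 0 0 0 0 0; 0 0 0 0 0 0 0; 0 0 0 0 0 0 0; 0 0 -0.15 0 0 0 0; 0 0 -0.4 0 0 0 0; 0 0 -2 0 0 0 0; 0 0 -5 0 0 0 0; 0 0 -8 0 0 0 0"

```text
clock: 18.8
ee_pos: [0.5633, 0.0779, 0.2561]
eef_rot: [2.217, -2.224, -0.002]
contact_force: [0.3, 0.0, 0.5]
grip_width: 0.0006
finger_force: 0.0
```

```bash
python3 - <<'E'
from h import *
s=sensors.sense();im=eyes.snapshot("wrist")
a=cv2.imread("pics/scene0.png");b=eyes.snapshot("scene");t0=cv2.imread("pics/top0.png");t=eyes.snapshot("top")
print(s["clock"],s["contact_force"],s["ee_pos"])
for q in("dropper","beaker","goggles","rack"):
    r=mark_of("top",q)
    print(q,r[:1])
# change around bystanders and valve in the scene picture
d=cv2.absdiff(a,b).max(2)>40;print("scene diff rows/cols",[ (n,int(d[y:y+h,x:x+w].sum())) for n,x,y,w,h in(("valve",305,195,20,30),("dropper",240,245,30,55),("beaker",395,270,45,55),("goggles",315,300,95,100))])
E
```

```text
18.8 [0.26564412 0.01766105 0.46679958] [0.56328662 0.07789795 0.25614996]
dropper [{'pixel': [243.7, 168.3], 'p': 0.45}]
beaker [{'pixel': [170.7, 256.3], 'p': 0.59}]
goggles []
rack [{'pixel': [399.3, 243.3], 'p': 0.71}]
scene diff rows/cols [('valve', 86), ('dropper', 0), ('beaker', 0), ('goggles', 0)]
```

```bash
python3 -c "
from station import workorder
print(workorder.job_done())"
```

```text
the job is handed in; nothing more can be done
None
```

The lock nut is unscrewed to its stop and the pin was pressed fully in at about 12 N for about 2.5 s and let go; the gripper is clear, nothing else looks moved, and the job is handed in at 19 s (no verdict was returned).

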